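# Short test run of the hair extractor fan

### The job

Two push-pull switches stand on the grooming bench: the one with the round knob runs the hair extractor fan, the one with the T-bar handle works the lamp. Give the fan a short test run: pull its round knob straight up to its detent, let it run for about a second, then push the knob back fully home. Leave the lamp switch off as it is.

Things in the scene. Friction and masses are not known exactly. Their poses are not given: they have to be found in the camera images.
- fan_knob (a joint): pull of the fan switch's round knob, m: 0 = fully home (off, as at the start), 0.025 = fully out at its detent (on). It slides straight up and down on an over-centre spring: it takes about 3 to 4.5 N either way and past the middle of the travel it snaps on by itself to the near end, where it stays; hard stops at both ends.
- fan_knob_grip (a point): centre of the fan knob's black round head (upright disc, 40 mm diameter, 18 mm tall, this point at mid-height), 105 mm above the bench when home; rises with the knob. z up along the pull. Steel stem 16 mm across; 26 mm free from head to box top, save a collar 30 mm across, 4 mm high at the stem. Plain steel box 84 x 84 x 70 mm tall, fixed, yaw varies.
- lamp_knob (a joint): pull of the lamp switch's T-bar handle, m: 0 = fully home (off, as at the start), 0.025 = fully out. Same mechanism. To be left alone.
- lamp_knob_grip (a point): centre of the lamp switch's T-bar handle: a black bar 56 mm long (along its y), 16 mm wide and 18 mm tall, on a steel box equal to that of the fan switch, 35 mm above the box top. To be left alone.
Not all that is in view belongs to the job. What is shaped like the part that bears fan_knob but pink or turquoise is not meant.

How it is judged (in metres and radians):
On the way:
1. the fan knob is out at its detent for half a second (value of joint fan_knob above 0.02 m), for 0.5 s.
At the end, for the whole second after the job is handed in: The fan knob has been out at its detent (at least 20 of its 25 mm) for half a second or more and is now back home, within 4 mm; the lamp's T-bar handle is home too, within 4 mm (value of joint each of fan_knob, lamp_knob below 0.004 m); the robot touches nothing.
It fails at once if the lamp switch's handle is pulled (more than 8 mm) (value of joint lamp_knob above 0.008 m).
It also fails if it takes over 32 s, if anything falls off the work surface, if the arm or the gripper's body presses on something with over 40 N, if the wrist force passes 120 N, or if a joint passes its speed limit or range.

### The arm

A 7-joint arm with a two-finger parallel gripper is mounted at the origin on the work surface. World frame = base frame: x ahead of the robot, y to its left, z up, the work surface at z = 0. Lengths are in mm, angles in rad, forces in N, time in s.
With the tool pointing down it reaches from about 400 to 850 mm from the base axis. Payload 4.4 kg.
Tool frame: the origin (TCP) lies between the finger pads; the fingertips stand 22 mm ahead of it and the grasp point (between the pads) lies 3 mm ahead of it; z points along the fingers, y is the line along which they close (so a half turn about z gives the same grasp; the last joint's range is limited). The gripper opens to 94 mm and grips with 3 to 60 N. Pads are 16 mm wide; open, the fingers measure 119 mm over their backs; the gripper's body (75 mm by 177 mm) begins 78 mm behind the grasp point.
Start: joints at [1.107, 0.628, 0.038, 1.517, -0.027, 0.996, -0.02], TCP at [251.832, -599.248, 227.478] pointing down, gripper open.
Joint ranges: [-3.06, 3.06], [-0.37, 2.12], [-1.25, 1.32], [0.18, 2.47], [-1.1, 4.24], [0.23, 1.98], [-2.94, 2.94]. Speed limits (rad/s): [2.57, 2.57, 3.14, 3.14, 3.14, 3.14, 3.14].

### API

Orientations are given as a unit quaternion [w, x, y, z].
In Python, from bench import arm, eoat, kin, get_obs, read_camera, order gives the robot as it stands. Calls block until the motion is done:
- arm.goto(position, orientation): joint-space move of the TCP to a pose.
- arm.servo_line(position, v=150, ori=None): straight line of the TCP; ori=None keeps the orientation; v is the mean speed in mm/s.
- arm.set_joints(angles): joint-space move.
- eoat.let_go() and eoat.grab(): open the fingers fully, or close them until they stop; the grip force is fixed at half the most.
- arm.hold(seconds).
- kin.solve_ik(position, orientation): joint angles nearest the present ones, or None.
- get_obs(): the state.
- read_camera(name): name is "side" or "top"; returns a dict with "pixels" (384x512x3 uint8, red, green, blue), "fx", "fy", "cx", "cy" (pixels), "world_to_cam" (4x4, takes a point from world to camera coordinates). Camera axes: x right, y up, looking along -z (the intrinsics and any distortion apply to the point x, -y, -z); pixel columns grow to the right and rows downward; lengths in mm; the calibration is good to about 2 mm. A picture is of the moment at which its call begins. There is no depth.
A pose or a line that the arm cannot do raises arm.MotionError and nothing moves.
- order.finish_job(): hands the job in; it is judged then, once.
The state is a dict: "t": time; "joints": joint angles; "dq": joint speeds; "joint_torque": joint torques, N m; "eef_pos": TCP position; "ee_rot": TCP orientation; "contact_force": force on the tool from outside, world axes, zero at the start; "ft_torque": the same for the moment, N m; "opening": finger opening in mm; "finger_force": force on a finger pad.
Only numpy, scipy, OpenCV 4.12 (cv2) and the standard library are available. Lean on these libraries where they do the work, as an engineer would, in place of code of your own. Each camera call takes 0.05 s, during which the arm holds its last target. There are 200 camera calls.

## Working session

There is one attempt and no reset: what is moved stays moved. The work goes in short steps, each a Python script; the robot and the scene stay as the last script left them, time stands still between calls to the robot, and variables do not carry over. Pictures are saved under pics/ and viewed, at most 10 in all, crops included, and the job is handed in when it is done.

```bash
ls; mkdir -p pics; python3 - <<'E'
from bench import *
import cv2
for n in("top","side"):
    c=read_camera(n); cv2.imwrite(f"pics/{n}0.png",c["pixels"][:,:,::-1]); print(n,{k:v for k,v in c.items() if k!="pixels"})
o=get_obs();print(o)
E
```

```text
pics
top {'fx': 425.24140135020195, 'fy': 425.24140135020195, 'cx': 250.3773191444325, 'cy': 203.07465496540283, 'world_to_cam': array([[ 1.36037725e-02, -9.99609392e-01,  2.44131199e-02,
        -7.87463819e+01],
       [ 9.90970002e-01,  1.67352736e-02,  1.33035280e-01,
        -4.60801542e+02],
       [-1.33391875e-01,  2.23828878e-02,  9.90810584e-01,
        -1.15928744e+03],
       [ 0.00000000e+00,  0.00000000e+00,  0.00000000e+00,
         1.00000000e+00]])}
side {'fx': 395.1802952531557, 'fy': 395.1802952531557, 'cx': 253.65070328150722, 'cy': 191.20277843183138, 'world_to_cam': array([[-9.77258629e-01, -2.11995218e-01,  4.85799459e-03,
         4.14161637e+02],
       [ 1.23504772e-01, -5.50412522e-01,  8.25707350e-01,
        -1.70961559e+02],
       [-1.72372108e-01,  8.07529618e-01,  5.64077807e-01,
        -8.49231562e+02],
       [ 0.00000000e+00,  0.00000000e+00,  0.00000000e+00,
         1.00000000e+00]])}
{'t': 0.1, 'joints': array([ 1.10720941,  0.62923018,  0.03844584,  1.51820889, -0.02699539,
        0.99628752, -0.02005217]), 'dq': array([-3.60680578e-04, -2.00860089e-03,  5.41439494e-05, -2.82946808e-03,
       -7.85120088e-05,  2.79381221e-04,  1.96849710e-03]), 'joint_torque': array([ 2.98455496e-03, -5.50789154e+01,  1.14754099e+00, -1.87114602e+01,
       -5.21093141e-02,  1.91470678e-02,  9.42731776e-05]), 'eef_pos': array([ 251.62025047, -598.75096376,  226.68016548]), 'ee_rot': array([-7.90261640e-04,  9.80290354e-01,  1.97560547e-01, -1.68458045e-04]), 'contact_force': array([-0.32096055,  0.35102474,  0.16158382]), 'ft_torque': array([-0.00225261,  0.02286331, -0.00365324]), 'finger_force': 0.0, 'opening': 94.24559629805809}
```

View pics/top0.png

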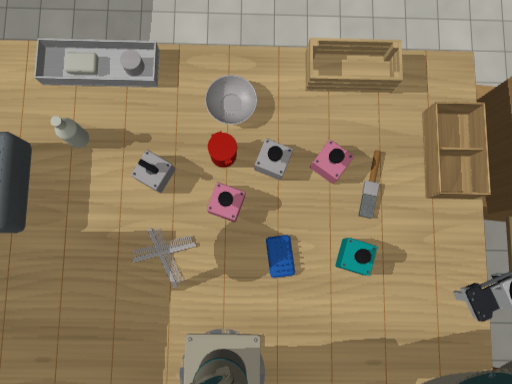

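View pics/side0.png

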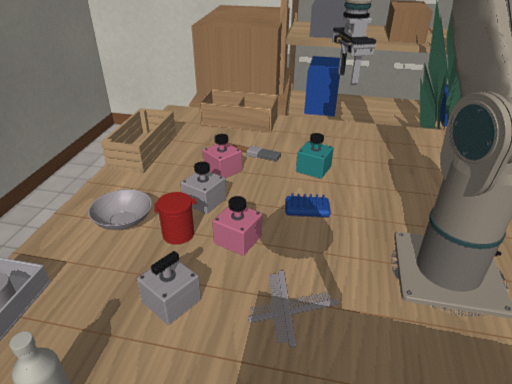

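The fan switch is the grey box in the top view, with its head at about (275,153). The same head is at about (202,170) in the side view. The T-bar lamp is at (153,170) in the top view, and the pink and turquoise boxes are decoys. Next I'll locate the head from both views.

```bash
cat >h.py <<'E'
from bench import *
import cv2, numpy as np
def head(name,guess,r=14):
    c=read_camera(name); p=c["pixels"]
    m=(p.max(2)<50).astype(np.uint8)
    w=np.zeros_like(m); cv2.circle(w,guess,r,1,-1); m&=w
    n,l,s,ce=cv2.connectedComponentsWithStats(m)
    i=1+np.argmax(s[1:,4]); print(name,s[i],ce[i])
    return c,ce[i]
def ray(c,uv):
    T=c["world_to_cam"];R=T[:3,:3]
    d=R.T@np.array([(uv[0]-c["cx"])/c["fx"],-(uv[1]-c["cy"])/c["fy"],-1])
    return -R.T@T[:3,3],d/np.linalg.norm(d)
def meet(a,b):
    A=[];B=[]
    for o,d in(a,b):
        P=np.eye(3)-np.outer(d,d);A.append(P);B.append(P@o)
    x=np.linalg.lstsq(np.vstack(A),np.hstack(B),rcond=None)[0]
    return x,[np.linalg.norm(P@x-q) for P,q in zip(A,B)]
E
python3 - <<'E'
from h import *
a=ray(*head("top",(275,153))); b=ray(*head("side",(202,170),11))
print(meet(a,b))
for z in(105,110): print(z,[(o+d*(z-o[2])/d[2]).round(1) for o,d in(a,b)])
import numpy as np
x=meet(a,b)[0]
for yaw in np.arange(0,3.2,.39):
    q=[0,np.cos(yaw/2),np.sin(yaw/2),0]
    print(round(yaw,2),[kin.solve_ik([x[0],x[1],z],q) is not None for z in(102,135,200)],kin.solve_ik([x[0],x[1],102],q))
E
```

```text
top [268 146  14  15 162] [274.58641975 153.16666667]
side [195 162  15  12 150] [201.65333333 167.55333333]
(array([ 588.08525736, -133.16311381,  102.85894142]), [np.float64(0.22835262754313454), np.float64(0.22835262754295305)])
105 [array([ 587.8, -132.9,  105. ]), array([ 586.6, -129.8,  105. ])]
110 [array([ 586.5, -132.6,  110. ]), array([ 583.6, -121.9,  110. ])]
0.0 [True, True, True] [ 0.0998465   0.72209052  0.12288299  1.76520007 -0.13213254  0.66229546
 -1.27410547]
0.39 [True, True, True] [ 0.15529773  0.71830367  0.03348922  1.76346265 -0.03592843  0.66041697
 -0.97190111]
0.78 [True, True, True] [ 0.21137057  0.71782337 -0.05654364  1.76169863  0.06037297  0.66374773
 -0.66961333]
1.17 [True, True, True] [ 0.2671164   0.72064751 -0.14613592  1.75994256  0.15493042  0.67217512
 -0.36542877]
1.56 [True, True, True] [ 0.32195467  0.72670651 -0.23479056  1.75821753  0.24666247  0.68547222
 -0.05824663]
1.95 [True, True, True] [ 0.37516932  0.73586398 -0.32175782  1.75655044  0.33441652  0.70327745
  0.25306865]
2.34 [True, True, True] [ 0.42594021  0.74786446 -0.4060469   1.75497036  0.41703708  0.72503703
  0.56961232]
2.73 [True, True, True] [ 0.48370582  0.76586654 -0.50418592  1.75319014  0.50993816  0.75600628
  0.87793708]
3.12 [True, True, True] [ 0.54083641  0.78898197 -0.60453687  1.7514535   0.6010852   0.79405872
  1.18900369]
```

```bash
python3 - <<'E'
from h import *
yaw=1.56;q=[0,np.cos(yaw/2),np.sin(yaw/2),0]
def st(s):
    o=get_obs();print(s,round(o["t"],2),o["eef_pos"].round(1),o["contact_force"].round(1),round(o["opening"],1),round(o["finger_force"],1))
arm.goto([587,-132.5,215],q);st("hover")
arm.servo_line([587,-132.5,103],v=100);st("down")
c=read_camera("side");cv2.imwrite("pics/s1.png",cv2.resize(c["pixels"][90:240,120:320,::-1],None,fx=3,fy=3))
eoat.grab();st("grab")
E
```

```text
hover 2.27 [ 586.7 -134.4  214.9] [-0.9 -1.7 -0. ] 94.2 0.0
down 3.53 [ 587.5 -132.6  103.7] [-0.3 -0.2  0.2] 94.0 0.0
grab 4.47 [ 588.6 -132.5  103.2] [ 5.  -1.  -3.7] 38.9 30.0
```

View pics/s1.png

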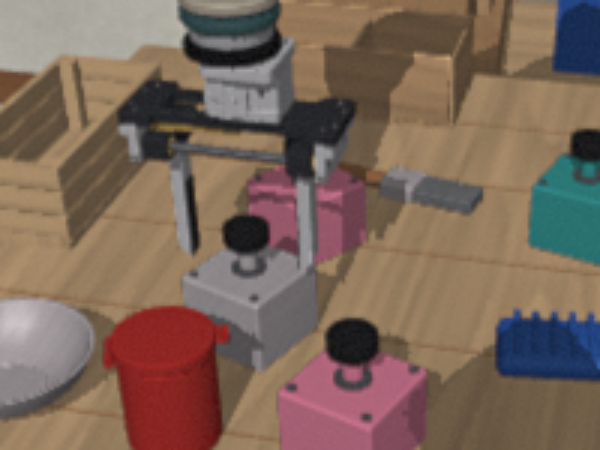

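The open fingers straddle the fan knob head at crop (246,235), clear of the can and the pink boxes. The grip holds at about 39 mm. Next I'll pull it up.

```bash
python3 - <<'E'
from h import *
def st(s):
    o=get_obs();print(s,round(o["t"],2),o["eef_pos"].round(1),o["contact_force"].round(1),round(o["opening"],1),round(o["finger_force"],1))
for z in(112,120,128): arm.servo_line([588,-132.5,z],v=40);st("up")
c=read_camera("side");cv2.imwrite("pics/s2.png",cv2.resize(c["pixels"][90:240,120:320,::-1],None,fx=3,fy=3))
E
```

```text
up 4.84 [ 588.6 -132.5  112.3] [ 4.7 -0.2 -0.6] 39.5 30.0
up 5.19 [ 588.6 -132.5  120.5] [ 5.  -0.3  1.2] 39.4 30.0
up 5.54 [ 588.6 -132.5  128. ] [ 5.8 -0.4  0.6] 39.3 30.0
```

View pics/s2.png

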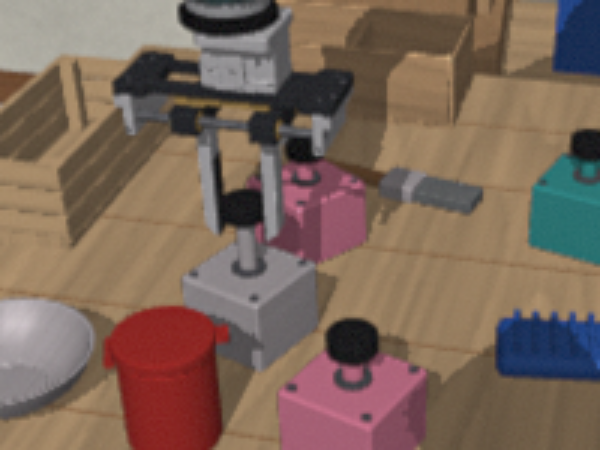

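The knob is up: the head is now at crop (242,208) and the stem is showing. I'll pull slightly further to be sure it reaches the hard stop, then run it for a second, measuring the height.

```bash
python3 - <<'E'
from h import *
def st(s):
    o=get_obs();print(s,round(o["t"],2),o["eef_pos"].round(1),o["contact_force"].round(1),round(o["opening"],1),round(o["finger_force"],1))
for z in(130,132):
    arm.servo_line([588,-132.5,z],v=40);st("up")
    if get_obs()["contact_force"][2]<-8: break
arm.hold(0.9);st("ran")
c=read_camera("side");cv2.imwrite("pics/s3.png",cv2.resize(c["pixels"][120:200,160:240,::-1],None,fx=6,fy=6))
E
```

```text
up 5.84 [ 588.6 -132.5  128.2] [  8.5  -0.9 -13.2] 39.5 30.0
ran 6.74 [ 588.6 -132.5  128.2] [  8.3  -1.1 -12.2] 39.3 30.0
```

View pics/s3.png

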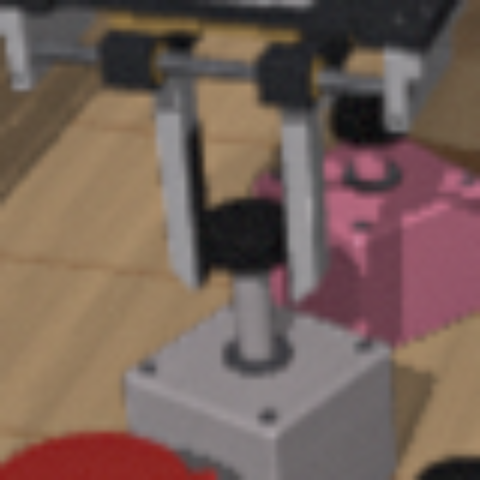

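The knob hit its hard stop 25 mm up, with a 13 N pull and the arm stalled; the head is at crop (243,235). It has been out for over a second, so I'll push it home, release it and check.

```bash
python3 - <<'E'
from h import *
def st(s):
    o=get_obs();print(s,round(o["t"],2),o["eef_pos"].round(1),o["contact_force"].round(1),round(o["opening"],1),round(o["finger_force"],1))
for z in(115,104,102,101):
    arm.servo_line([588,-132.5,z],v=40);st("dn")
    if get_obs()["contact_force"][2]>8: break
p=get_obs()["eef_pos"]
eoat.let_go();st("open")
arm.servo_line([588,-132.5,230],v=100);st("up")
arm.goto([480,-300,260],get_obs()["ee_rot"]);st("away")
a=ray(*head("top",(275,153))); b=ray(*head("side",(202,168),11)); print(meet(a,b))
c=read_camera("side");cv2.imwrite("pics/s4.png",cv2.resize(c["pixels"][120:340,100:320,::-1],None,fx=2.5,fy=2.5))
E
```

```text
dn 7.32 [ 588.6 -132.5  114.3] [ 6.3  0.7 -1.7] 39.4 30.0
dn 7.74 [ 588.6 -132.5  103.1] [ 6.3  0.5 -3.3] 39.1 30.0
dn 7.99 [ 588.6 -132.5  102.9] [3.7 0.  9.7] 39.4 30.0
open 8.95 [ 588.  -132.5  102. ] [ 0.3 -0.1 -0.4] 94.4 0.0
up 10.38 [ 587.6 -132.5  229.3] [-0.1 -0.  -0.3] 93.9 0.0
away 11.21 [ 481.1 -298.3  259.8] [ 0.  -0.3  0.1] 93.9 0.0
top [268 147  14  14 159] [274.54716981 153.23899371]
side [195 162  15  12 150] [201.65333333 167.55333333]
(array([ 587.95060926, -133.03663576,  102.9315684 ]), [np.float64(0.14435002808434752), np.float64(0.1443500280833969)])
```

View pics/s4.png

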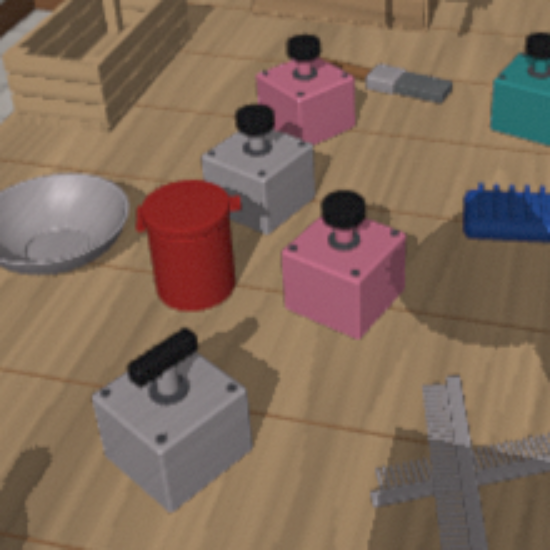

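The fan knob at crop (255,120) is back at exactly its starting pixels, (201.65,167.55) in the side view. The lamp T-bar at crop (163,357) is untouched, and the arm is clear.

```bash
python3 -c "
from bench import *
print(order.finish_job())"
```

```text
the job is handed in; nothing more can be done
None
```

The job is handed in: the fan knob was pulled up to its 25 mm stop, held out for over a second and pushed back fully home; the lamp switch was left untouched and the arm ended clear of everything (the judge returned no verdict).

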